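# Let a mineral block glide down the tilting feed board of a cricket-rearing bench

### The arm

A 6-joint arm with a two-finger parallel gripper is mounted at the origin on the work surface. World frame = base frame: x ahead of the robot, y to its left, z up, the work surface at z = 0. Lengths are in m, angles in rad, forces in N, time in s.
With the tool pointing down it reaches from about 0.325 to 0.775 m from the base axis. Payload 5.5 kg.
Tool frame: the origin (TCP) lies midway between the tips of the shut fingers; the grasp point (between the pads) lies 19 mm behind it; z points along the fingers, y is the line along which they close (so a half turn about z gives the same grasp; the last joint's range is limited). The gripper opens to 85 mm and grips with 20 to 120 N. Pads are 22 mm wide; open, the fingers measure 114 mm over their backs; the gripper's body (76 mm by 85 mm) begins 54 mm behind the grasp point. The pads swing forward as they close: fully open they stand 13 mm farther back than shut.
Start: joints at [-1.192, 0.091, 1.231, -0, 1.82, -0.057], TCP at [0.253, -0.544, 0.231] pointing down, gripper open.
Joint ranges: [-2.87, 2.87], [-0.86, 2.18], [0.17, 2.46], [-1.51, 4.65], [0.06, 2.69], [-2.65, 2.65]. Speed limits (rad/s): [2.57, 2.57, 3.01, 3.14, 3.14, 3.14].

### API

Orientations are given as [roll, pitch, yaw] about the fixed x, y, z axes, in that order (R = Rz(yaw) Ry(pitch) Rx(roll)).
In Python, from cell import robot gives the robot as it stands.
- The arm moves only by the tool send_rows, never from a script. Its argument "rows" is text: rows parted by semicolons, each of 4 numbers parted by spaces: the shift along the tool's x, y, z in units of 25 mm (1.0 is 25 mm), then the turn about the tool's z in units of 8 degrees (1.0 is 8 degrees). A call has 1 to 12 rows; each row is the pose to reach, as a shift and turn from the pose commanded when the call began, along the tool's axes at that moment; what a row does not reach only later rows make up. A row lasts 1/10 s, in which the tool goes at most 50 mm and 8.59 degrees, less where a joint would pass 70% of its speed; a pose out of reach is approached as far as the arm can. A call with a gripper value outside its range is refused whole. "gripper" is the finger opening in mm, from 0 to 85.4, set as the call begins (left out, the last holds). The fingers move at their own pace and stop on an object; "grip_force" is the grip in N (left out, the last holds). Time passes only in rows, so rows that repeat a pose let the fingers close. It gives the time, the measured TCP pose, the force, the opening and the grip force at its end, in the units of the state.
- robot.get_state(): the state, without advancing time (a new reading comes with each control period).
- robot.read_camera(name): name is "scene" or "top"; returns a dict with "pixels" (420x560x3 uint8, red, green, blue), "intrinsics" (3x3 intrinsics, pixels), "xyz" and "orientation" of the camera in the world. Camera axes: x right, y down, z forward; pixel columns grow to the right and rows downward; lengths in m; the calibration is good to about 2 mm. A picture is of the moment at which its call begins. There is no depth.
- robot.finish_job(): hands the job in; it is judged then, once.
The state is a dict: "time_s": time; "q": joint angles; "dq": joint speeds; "joint_efforts": joint torques, N m; "eef_pos": TCP position; "tool_rot": TCP orientation; "wrist_force": force on the tool from outside, world axes, zero at the start; "wrist_torque": the same for the moment, N m; "finger_gap": finger opening in m; "gripper_force": force on a finger pad.
Only numpy, scipy, OpenCV 4.12 (cv2) and the standard library are available. Lean on these libraries where they do the work, as an engineer would, in place of code of your own. Each camera call takes 0.05 s, during which the arm holds its last target. There are 200 camera calls.

### The job

Press down on the red bar beside the white feed board and tilt the board slowly until the mineral block lying on it just starts to slide, then hold the board still at that angle while the block glides without rushing all the way to the black stop; the green rubber-footed water cup in the next lane must stay where it stands. Then ease the sprung board back up to level under the fingers instead of letting it snap, and take the hand away. Press gently and touch only the red bar: leave the block, the cup and everything else on the table alone.

Things in the scene. Friction and masses are not known exactly. Their poses are not given: they have to be found in the camera images.
- stand: Fixed wooden stand; place and yaw vary. Origin on the table under the board's hinge; y points along the board to the black stop, x along the hinge, z up. Two cheeks (outer faces x = -59 and 117 mm, 132 mm high) carry the hinge. Under the stop end, fixed to it, is a cardboard rearing tray 42 mm high (x -70 to 170, y 25 to 225 mm) with grey egg-cup cones.
- feed_board (a joint): Hinge of the white feed board, rad. 0 = level (rest); grows as the red bar is pressed down and the stop end (+y) sinks; hard stop at 0.55. A spring pushes it back up with 0.68 N m at 0 and 0.9 N m per rad more (6 to 11 N at the bar; the block adds up to 3 N more while on the high side). It snaps up if let go.
- board_pivot (a point): Middle of the block's lane on the board's top surface, on the hinge axis, 120 mm above the table; turns with the board. y points along the surface to the stop, z is normal to it, x along the hinge. Board 260 mm long (y +-130), rails 14 mm high at x = +-31.5 to +-36.5 mm and 89 to 94 mm, black rubber stop 22 mm high with its face at y = 122 mm.
- bar_top (a point): Top middle of the red press bar, a cylinder 50 mm long (along x), 24 mm in diameter, part of the board and turning with it; at x = -100, y = 110, z = 30 mm in the frame of board_pivot (cylinder axis at z = 18 mm). To be pressed from above with closed fingertips; contact stays near its highest line. 60 mm down reaches the hard stop.
- mineral_block: Brittle red-brown block 55 x 70 x 36 mm (x, y, z) between the rails, long side along the board; origin: centre of its underside. Its y in board_pivot is -90 to -55 mm at the start, 87 mm at the stop. Mass 0.18 to 0.36 kg. Friction hidden: sliding starts somewhere from 0.2 to 0.47 rad; 0.01 to 0.03 rad more makes it glide, over 0.05 makes it rush.
- water_cup: Small green rubber-footed cup, 44 mm across and 26 mm high, loose in the board's second lane at x = 62, y = 0 mm in the frame of board_pivot; origin: centre of its underside. It grips the board about 30 percent better than the block does, so it slides at 0.06 to 0.11 rad more tilt than the block.
- spare_block: A bystander: a second red-brown mineral block, the same as the first, lying on the table by the stand.
- dish: A bystander: white ceramic cup, 76 mm across and 45 mm high, near the stand.
- drinker: A bystander: clear drinking bottle, 70 mm across and 170 mm high, blue cap.
- jar: A bystander: amber glass jar, 72 mm across and 100 mm high.
- brush: A bystander: hand brush lying flat on the table.
- scoop: A bystander: spoon lying flat on the table.
- egg_tray: A bystander: loose grey egg tray, 154 mm square and 36 mm high.
Not all that is in view belongs to the job. Several things have the shape of the water_cup; the one meant has the colours described above.

How it is judged:
On the way, in this order (a step that is already met when the one before it is completed fails the run):
1. the block is gliding down the board (more than 20 mm on its way) while the tilted board is held still (y of mineral_block in the frame of board_pivot between -0.035 and 0.075 m and value of joint feed_board above 0.12 rad and velocity of joint feed_board between -0.03 and 0.03 rad/s and contact force between the fingers and feed_board above 0.5 N), for 0.15 s.
2. the block lies at rest against the stop with the board still held tilted (y of mineral_block in the frame of board_pivot above 0.08 m and value of joint feed_board above 0.12 rad and linear speed of mineral_block below 0.02 m/s), for 0.2 s.
At the end, for the whole second after the job is handed in: The board is back level (within 0.02 rad) and the block lies flat and at rest on it between the rails, within 10 mm of the black stop; the water cup is within 15 mm of its place in the next lane (value of joint feed_board below 0.02 rad and y of mineral_block in the frame of board_pivot above 0.077 m and z of mineral_block in the frame of board_pivot below 0.004 m and angle between mineral_block's own z axis and vertical below 0.05 rad and linear speed of mineral_block below 0.02 m/s and y of water_cup in the frame of board_pivot between -0.015 and 0.015 m); the robot touches nothing.
It fails at once if the block rushes (faster than 0.45 m/s), or the board is tilted so far that the water cup slides too (by about 15 mm) (linear speed of mineral_block above 0.45 m/s or y of water_cup in the frame of board_pivot above 0.015 m).
It fails at once if the board snaps back up (faster than 1.5 rad/s) (velocity of joint feed_board below -1.5 rad/s).
It fails at once if the board is pressed with more than 20 N (contact force between any of the fingers, the arm and feed_board above 20 N).
It fails at once if the robot touches the block or the cup (contact force between any of the fingers, the arm and mineral_block above 0.3 N or contact force between any of the fingers, the arm and water_cup above 0.3 N).
It fails at once if a bystander is moved by more than 15 mm (distance of any of spare_block, dish, drinker, jar, brush, scoop, egg_tray from where it was at the start of the episode above 0.015 m).
It also fails if it takes over 72 s, if anything falls off the work surface, if the arm or the gripper's body presses on something with over 40 N, if the wrist force passes 120 N, or if a joint passes its speed limit or range.

## Working session

There is one attempt and no reset: what is moved stays moved. The work goes in short steps, Python scripts to look and compute and a tool call to move; the robot and the scene stay as the last step left them, time stands still between calls to the robot, and variables do not carry over. Pictures are saved under pics/ and viewed, at most 10 in all, crops included, and the job is handed in when it is done.

Besides the shell and the picture viewer there is one more tool, called after "Request:" in YAML: its name, and indented under it one key for each argument. send_rows: Moves the arm, as the interface text tells. Its arguments: {"type":"object","properties":{"rows":{"type":"string"},"gripper":{"type":"number"},"grip_force":{"type":"number"}},"required":["rows"]}

```bash
mkdir -p pics
python3 - <<'E'
from cell import robot
import cv2
for n in ("scene","top"):
    c=robot.read_camera(n); cv2.imwrite(f"pics/{n}0.png",c["pixels"][:,:,::-1])
    print(n,c["intrinsics"],c["xyz"],c["orientation"])
print(robot.get_state())
E
```

```text
scene [[380.3416313    0.         280.56871623]
 [  0.         380.3416313  214.28036932]
 [  0.           0.           1.        ]] [ 1.28228429 -0.21216349  0.87854701] [-2.35752842 -0.01726396  1.21660701]
top [[425.8866145    0.         277.01022652]
 [  0.         425.8866145  204.14066965]
 [  0.           0.           1.        ]] [0.364989   0.05378143 1.38191734] [-3.0015788  -0.01092805 -1.54992721]
{'time_s': 0.1, 'q': array([-1.19167153e+00,  9.18087190e-02,  1.23177224e+00,  8.44626118e-06,
        1.81976261e+00, -5.67178707e-02]), 'dq': array([-6.58421094e-04,  5.44228271e-04, -1.55342964e-03,  9.83483725e-05,
       -2.67571746e-04, -2.07126650e-03]), 'joint_efforts': array([ 4.75711291e-03, -4.60219002e+01, -4.19217968e+01,  3.58731759e-04,
        1.05888862e-02,  5.93358749e-07]), 'eef_pos': array([ 0.25320696, -0.54368971,  0.23024503]), 'tool_rot': array([-3.13984502e+00, -1.07431227e-04,  4.35844644e-01]), 'wrist_force': array([ 0.2844848 , -0.47686952, -0.23755611]), 'wrist_torque': array([ 0.01741317, -0.03785134, -0.04979168]), 'gripper_force': 0.0, 'finger_gap': 0.08522357858462713}
```

View pics/scene0.png

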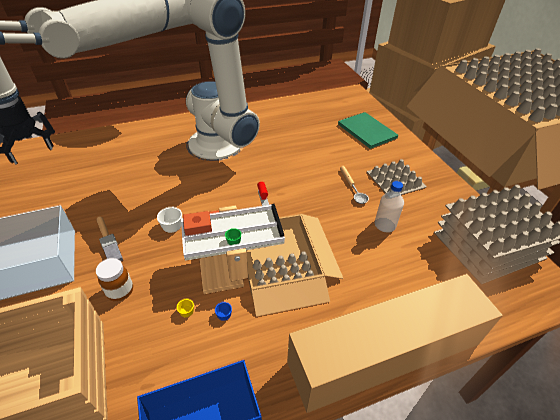

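View pics/top0.png

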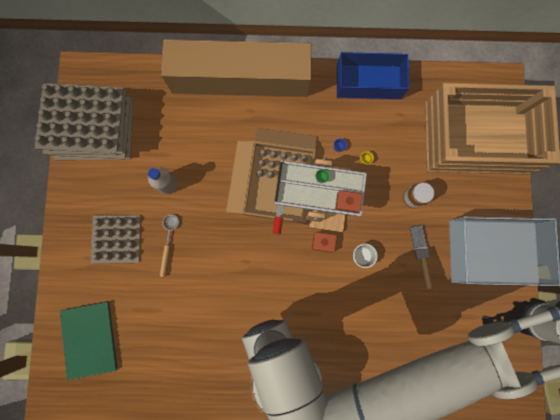

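The scene view shows the white board (232,232), block on it (197,222), red bar (263,189) and green cup (233,237). In the top view the bar is at (278,225), the block at (349,201), the cup at (322,176) and the black stop at (279,190).
Possible mix-ups (top view): the red bar (278,225) could be taken for the spare block (325,242) or the block on the board (349,201). The green cup (322,176) could be taken for the blue (340,145) or yellow cup (368,158). I choose the bright red cylinder by the stop end.

```bash
cat > h.py <<'E'
import numpy as np, cv2
from scipy.spatial.transform import Rotation as R
from cell import robot
def ray(c,uv):
    K=c["intrinsics"]; d=np.linalg.solve(K,[uv[0],uv[1],1.0])
    return R.from_euler("xyz",c["orientation"]).apply(d)
def plane(c,uv,z):
    d=ray(c,uv); return c["xyz"]+d*(z-c["xyz"][2])/d[2]
def blobs(c,lo,hi,amin=25):
    h=cv2.cvtColor(c["pixels"],cv2.COLOR_RGB2HSV)
    m=cv2.inRange(h,np.array(lo),np.array(hi))
    if lo[0]==0: m|=cv2.inRange(h,np.array([174,lo[1],lo[2]]),np.array([179,255,255]))
    n,l,s,ce=cv2.connectedComponentsWithStats(m)
    return [(s[i,4],ce[i].round(1),cv2.minAreaRect(np.argwhere(l==i)[:,::-1].astype(np.float32))) for i in range(1,n) if s[i,4]>=amin]
def tri(c1,u1,c2,u2):
    a,b=ray(c1,u1),ray(c2,u2); A=np.c_[a,-b]
    s=np.linalg.lstsq(A,c2["xyz"]-c1["xyz"],rcond=None)[0]
    p,q=c1["xyz"]+s[0]*a,c2["xyz"]+s[1]*b
    return (p+q)/2,np.linalg.norm(p-q)
E
python3 - <<'E'
from h import *
C={n:robot.read_camera(n) for n in("scene","top")}
for n,c in C.items():
    for nm,lo,hi in(("red",(0,210,100),(4,255,255)),("block",(3,130,60),(9,225,255)),("green",(55,130,40),(80,255,255))):
        for b in blobs(c,lo,hi): print(n,nm,b)
px=C["top"]["pixels"]; 
for u,v in((278,226),(349,196),(325,238)): print(cv2.cvtColor(px[v:v+1,u:u+1],cv2.COLOR_RGB2HSV))
cv2.imwrite("pics/crop_t.png",cv2.resize(px[120:270,220:420,::-1],None,fx=4,fy=4,interpolation=2))
E
```

```text
scene red (np.int32(118), array([262.3, 189.7]), ((262.45001220703125, 189.8500213623047), (17.076295852661133, 7.273237705230713), 71.56504821777344))
scene block (np.int32(30), array([252. ,   4.9]), ((251.69229125976562, 5.961536407470703), (14.42220401763916, 5.824352264404297), 33.690067291259766))
scene block (np.int32(31), array([260.7,   1.9]), ((260.5, 2.5), (5.0, 17.0), 90.0))
scene block (np.int32(29), array([358.6,   6.1]), ((358.1800231933594, 5.74000883102417), (9.40000057220459, 9.800000190734863), 53.13010025024414))
scene block (np.int32(32), array([301.6,  26.1]), ((301.1236267089844, 26.202251434326172), (12.507975578308105, 6.571987628936768), 32.00538635253906))
scene block (np.int32(31), array([265.5,  26.6]), ((264.5, 26.5), (5.0, 11.0), 90.0))
scene block (np.int32(56), array([351.4,  37.8]), ((351.2059020996094, 36.176475524902344), (9.701424598693848, 27.406526565551758), 14.03624439239502))
scene block (np.int32(27), array([258.3,  34.3]), ((257.7500305175781, 33.7499885559082), (6.363961219787598, 8.485280990600586), 45.0))
scene block (np.int32(42), array
[... 2356 characters left out ...]
1]), ((276.7574462890625, 224.92575073242188), (5.2736968994140625, 14.42803955078125), 5.710592269897461))
top block (np.int32(451), array([348.5, 201. ]), ((348.5799865722656, 200.94000244140625), (24.0416316986084, 18.950462341308594), 8.13010311126709))
top block (np.int32(84), array([277.5, 225.8]), ((277.0520324707031, 225.16183471679688), (8.211088180541992, 17.486576080322266), 8.746162414550781))
top block (np.int32(382), array([324.1, 241.8]), ((324.1799621582031, 241.73995971679688), (22.344575881958008, 17.253406524658203), 8.130102157592773))
top green (np.int32(65), array([324.6, 175.2]), ((324.5, 175.0), (10.0, 7.0), 90.0))
[[[  2 210 164]]]
[[[  8 167 147]]]
[[[  8 170 141]]]
```

View pics/crop_t.png

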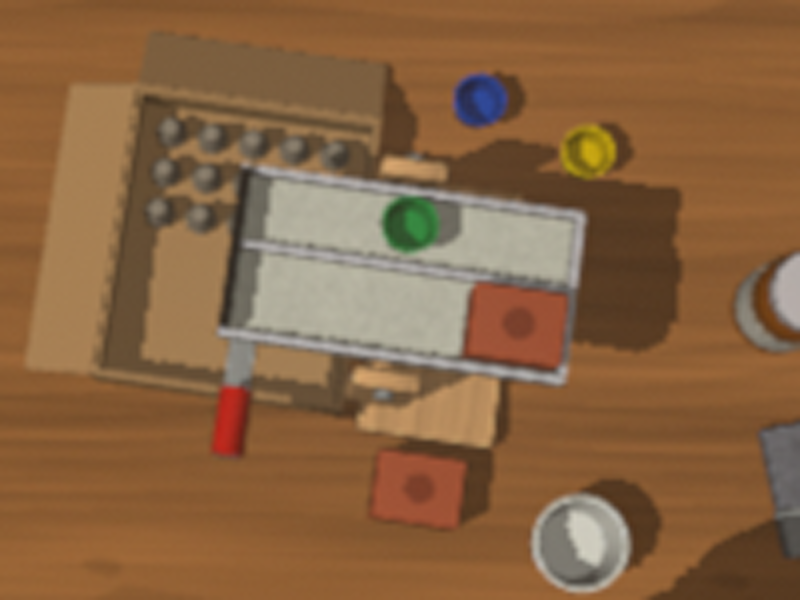

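The crop confirms it. The bright red cylinder on the grey arm at crop (230,421), full-image (277.5,225), is the bar, and the block is at crop (518,325).

Run:
```python
from h import *
C={n:robot.read_camera(n) for n in("scene","top")}
t,s=C["top"],C["scene"]
print("bar tri",tri(t,(277.5,225.2),s,(262.4,189.8)))
print("bar top plane", plane(t,(277.5,225.2),.143))
f=lambda a,b:(220+a/4-.4,120+b/4-.4)
p=[plane(t,f(*q),.134) for q in((222,333),(563,382),(242,168),(583,213))]
print(np.round(p,4)); 
for a,b in((1,0),(3,2)):
    d=p[b]-p[a]; print("board y heading deg",np.degrees(np.arctan2(d[1],d[0])),np.linalg.norm(d[:2]))
cen=np.mean(p,0); d=(p[0]-p[1]+p[2]-p[3]);psi=np.arctan2(d[1],d[0])-np.pi/2;print("yaw",psi)
X=np.array([np.cos(psi),np.sin(psi)]);Y=np.array([-X[1],X[0]])
piv=cen[:2]-X*.02875
print("piv",piv,"bar pred",piv-.1*X+.11*Y)
b=plane(t,(348.5,201),.156)[:2]-piv; print("block",b@X,b@Y)
st=robot.get_state();print(st["eef_pos"],st["tool_rot"])
tgt=plane(t,(277.5,225.2),.143)
Rt=R.from_euler("xyz",st["tool_rot"]);print("bar top in tool, units",Rt.inv().apply(np.r_[tgt[:2],.15]-st["eef_pos"])/.025)
```

```text
bar tri (array([0.47858579, 0.04136335, 0.13578252]), np.float64(0.0005674552042339941))
bar top plane [0.47784639 0.04116517 0.143     ]
[[ 0.5449  0.0496  0.134 ]
 [ 0.5139 -0.2031  0.134 ]
 [ 0.6703  0.0372  0.134 ]
 [ 0.6417 -0.2189  0.134 ]]
board y heading deg 83.02454751419174 0.254519954905734
board y heading deg 83.64786968563294 0.25774510125653
yaw -0.11627085388217484
piv [ 0.56414545 -0.0804713 ] bar pred [0.47758163 0.0403869 ]
block -0.0024156559167032767 -0.08458752957294076
[ 0.25325436 -0.54383187  0.23086623] [-3.14088337e+00 -4.42104233e-05  4.35835174e-01]
bar top in tool, units [ 18.02239669 -17.41748989   3.24780071]
```

Request:
send_rows:
  rows: "0.6 -0.6 0 -0.3;1.5 -1.5 0 -0.8;2.7 -2.6 0 -1.4;4 -3.9 0 -2.1;5.3 -5.1 0 -2.8;6.6 -6.4 0 -3.5;7.9 -7.7 0 -4.2;9.2 -8.9 0 -4.9;10.5 -10.1 0 -5.6;11.7 -11.3 0 -6.3;12.7 -12.3 0 -6.9;13.4 -12.9 0 -7.3"
  gripper: 0
  grip_force: 40

```text
time_s: 1.5
eef_pos: [0.4212, -0.1078, 0.2316]
tool_rot: [3.141, -0.0, 1.46]
wrist_force: [0.5, -0.7, -0.8]
finger_gap: -0.0001
gripper_force: 0.0
```

```bash
cat > rel.py <<'E'
from h import *
st=robot.get_state();Rt=R.from_euler("xyz",st["tool_rot"])
print(st["time_s"],st["eef_pos"],st["tool_rot"],st["wrist_force"],st["finger_gap"])
print("units to bar top",Rt.inv().apply(np.array([.4778,.0409,.150])-st["eef_pos"])/.025)
E
python3 rel.py
```

```text
1.5 [ 0.42122846 -0.10780411  0.2315692 ] [ 3.14079186e+00 -3.71246003e-04  1.46034166e+00] [ 0.46910181 -0.67217644 -0.76345386] -0.00011386857633188022
units to bar top [6.16014058 1.59078923 3.26633026]
```

Request:
send_rows:
  rows: "0.8 0.2 0 0;1.8 0.5 0.2 0;2.9 0.8 0.5 0;4 1.1 0.9 0;5 1.3 1.3 0;5.7 1.5 1.7 0;6.05 1.6 2 0;6.05 1.6 2.3 0;6.05 1.6 2.4 0;6.05 1.6 2.4 0;6.05 1.6 2.4 0"

```text
time_s: 2.6
eef_pos: [0.4781, 0.0347, 0.1718]
tool_rot: [3.141, 0.0, 1.454]
wrist_force: [0.4, 0.0, 0.2]
finger_gap: -0.0001
gripper_force: 0.0
```

```bash
python3 rel.py
python3 - <<'E'
from h import *
c=robot.read_camera("scene"); cv2.imwrite("pics/s1.png",cv2.resize(c["pixels"][130:270,160:350,::-1],None,fx=4,fy=4,interpolation=2))
E
```

```text
2.6 [0.47807901 0.03468751 0.17182987] [3.14073572e+00 7.52929984e-05 1.45388843e+00] [0.4069289  0.03369509 0.1828323 ] -0.00010313580681357567
units to bar top [ 0.24556742 -0.04081802  0.87314162]
```

View pics/s1.png

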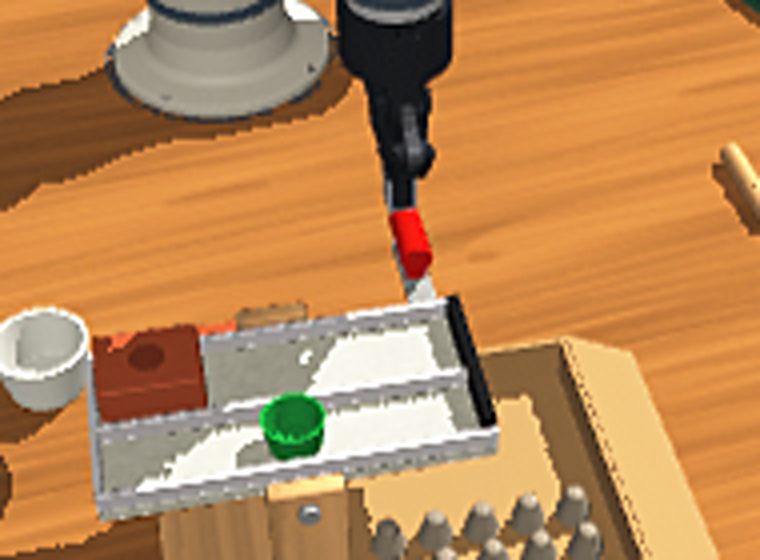

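The fingertips, at crop (400,190), hang just above the red bar at (411,240). Now a slow descent to contact.

Request:
send_rows:
  rows: "0.05 0 0.15 0;0.1 0 0.3 0;0.15 0 0.45 0;0.15 0 0.6 0;0.15 0 0.65 0;0.15 0 0.7 0;0.15 0 0.75 0;0.15 0 0.8 0;0.15 0 0.85 0;0.15 0 0.9 0;0.15 0 0.9 0;0.15 0 0.9 0"

```text
time_s: 3.85
eef_pos: [0.4786, 0.0392, 0.1499]
tool_rot: [3.14, -0.0, 1.455]
wrist_force: [-2.2, -0.7, 5.3]
finger_gap: -0.0
gripper_force: 2.5
```

```bash
python3 rel.py
```

```text
3.85 [0.47857951 0.03919566 0.14993726] [ 3.14044625e+00 -1.68774884e-04  1.45510078e+00] [-2.16787577 -0.65112579  5.34964566] -4.989997977754548e-05
units to bar top [ 0.06411886 -0.03883903 -0.00254335]
```

Request:
send_rows:
  rows: "0 0 0.03 0;0 0 0.08 0;0 0 0.13 0;0 0 0.18 0;0 0 0.23 0;0 0 0.28 0;0 0 0.33 0;0 0 0.38 0;0 0 0.43 0;0 0 0.48 0;0 0 0.52 0;0 0 0.54 0"

```text
time_s: 5.05
eef_pos: [0.4792, 0.0408, 0.1376]
tool_rot: [3.138, -0.004, 1.456]
wrist_force: [-1.8, 3.6, 9.0]
finger_gap: 0.0002
gripper_force: 4.5
```

Request:
send_rows:
  rows: "0 0 0.03 0;0 0 0.07 0;0 0 0.11 0;0 0 0.15 0;0 0 0.18 0;0 0 0.2 0;0 0 0.2 0;0 0 0.2 0"

```text
time_s: 5.85
eef_pos: [0.4795, 0.0407, 0.1328]
tool_rot: [3.138, -0.003, 1.456]
wrist_force: [-1.3, 6.1, 8.8]
finger_gap: 0.0004
gripper_force: 4.6
```

```bash
cat > look.py <<'E'
from h import *
from scipy.optimize import brentq
s=robot.get_state(); z=s["eef_pos"][2]
th=brentq(lambda t:.132-.11*np.sin(t)+.018*np.cos(t)-z,-.1,.7)
print("t",s["time_s"],"z",z,"theta",round(th,4),"F",s["wrist_force"].round(1))
psi=-.1163;X=np.array([np.cos(psi),np.sin(psi),0]);Y=np.array([-X[1],X[0],0]);P=np.array([.5641,-.0805,.12])
Yt=Y*np.cos(th)-np.array([0,0,np.sin(th)]);N=np.cross(X,Yt)
def onb(c,uv,h):
    d=ray(c,uv);o=P+N*h-c["xyz"];p=c["xyz"]+d*(o@N)/(d@N)-P
    return (p@X*1e3).round(1),(p@Yt*1e3).round(1)
for n in("scene","top"):
    c=robot.read_camera(n)
    for nm,lo,hi,h in(("block",(3,130,60),(9,225,255),.036),("cup",(55,130,40),(80,255,255),.013)):
        for a,ce,r in blobs(c,lo,hi,50):
            p=onb(c,ce,h)
            if abs(p[1])<135 and -45<p[0]<95: print(n,nm,a,ce,p)
E
python3 look.py
```

```text
t 5.85 z 0.13282888040834998 theta 0.1548 F [-1.3  6.1  8.8]
scene block 572 [197.8 219.2] (np.float64(14.5), np.float64(-88.7))
scene cup 210 [233.9 235.8] (np.float64(59.2), np.float64(0.6))
top block 426 [347.9 200.2] (np.float64(-2.5), np.float64(-87.1))
top cup 74 [323.1 175.4] (np.float64(67.9), np.float64(-6.0))
```

Request:
send_rows:
  rows: "0 0 0.03 0;0 0 0.06 0;0 0 0.09 0;0 0 0.12 0;0 0 0.14 0;0 0 0.15 0;0 0 0.15 0;0 0 0.15 0;0 0 0.15 0"

```text
time_s: 6.85
eef_pos: [0.4796, 0.0407, 0.1292]
tool_rot: [3.137, -0.004, 1.456]
wrist_force: [-0.8, 6.2, 8.8]
finger_gap: 0.0001
gripper_force: 4.7
```

```bash
python3 look.py
```

```text
t 6.85 z 0.12917072666602375 theta 0.1876 F [-0.8  6.2  8.8]
scene block 580 [198.1 218.3] (np.float64(14.2), np.float64(-89.2))
scene cup 208 [234.1 235.8] (np.float64(59.2), np.float64(0.7))
top block 432 [347.6 200.1] (np.float64(-2.8), np.float64(-87.4))
top cup 79 [322.5 175.5] (np.float64(67.4), np.float64(-4.7))
```

Request:
send_rows:
  rows: "0 0 0.03 0;0 0 0.05 0;0 0 0.07 0;0 0 0.09 0;0 0 0.09 0;0 0 0.09 0;0 0 0.09 0;0 0 0.09 0"

```text
time_s: 7.75
eef_pos: [0.4796, 0.0409, 0.1269]
tool_rot: [3.137, -0.004, 1.456]
wrist_force: [0.2, 6.2, 10.3]
finger_gap: 0.0
gripper_force: 4.7
```

```bash
python3 look.py
```

```text
t 7.75 z 0.12694831559913144 theta 0.2075 F [ 0.2  6.2 10.3]
scene block 576 [198.3 218.1] (np.float64(15.3), np.float64(-89.6))
scene cup 209 [234.2 235.9] (np.float64(59.6), np.float64(0.6))
top block 433 [347.5 199.9] (np.float64(-2.6), np.float64(-87.9))
top cup 77 [322.4 175.5] (np.float64(67.3), np.float64(-4.6))
```

Request:
send_rows:
  rows: "0 0 0.03 0;0 0 0.05 0;0 0 0.07 0;0 0 0.08 0;0 0 0.08 0;0 0 0.08 0;0 0 0.08 0;0 0 0.08 0"

```text
time_s: 8.65
eef_pos: [0.4796, 0.0407, 0.125]
tool_rot: [3.137, -0.004, 1.456]
wrist_force: [-0.8, 5.0, 8.7]
finger_gap: -0.0
gripper_force: 4.7
```

```bash
python3 look.py
```

```text
t 8.65 z 0.12497177105140284 theta 0.2253 F [-0.8  5.   8.7]
scene block 594 [198.4 217.8] (np.float64(15.8), np.float64(-90.1))
scene cup 208 [234.3 235.9] (np.float64(59.6), np.float64(0.7))
top block 439 [347.3 199.8] (np.float64(-2.6), np.float64(-88.0))
top cup 81 [322.2 175.5] (np.float64(67.2), np.float64(-4.3))
```

Request:
send_rows:
  rows: "0 0 0.03 0;0 0 0.05 0;0 0 0.07 0;0 0 0.08 0;0 0 0.08 0;0 0 0.08 0;0 0 0.08 0;0 0 0.08 0"

```text
time_s: 9.55
eef_pos: [0.4796, 0.0408, 0.1229]
tool_rot: [3.137, -0.004, 1.456]
wrist_force: [-1.1, 5.9, 9.7]
finger_gap: -0.0002
gripper_force: 4.7
```

```bash
python3 look.py
```

```text
t 9.55 z 0.12294503837022444 theta 0.2435 F [-1.1  5.9  9.7]
scene block 581 [198.6 217.1] (np.float64(14.9), np.float64(-90.4))
scene cup 207 [234.5 235.9] (np.float64(59.5), np.float64(1.0))
top block 442 [347.2 199.7] (np.float64(-2.6), np.float64(-88.5))
top cup 79 [322.1 175.5] (np.float64(67.2), np.float64(-4.2))
```

Request:
send_rows:
  rows: "0 0 0.03 0;0 0 0.05 0;0 0 0.07 0;0 0 0.08 0;0 0 0.08 0;0 0 0.08 0;0 0 0.08 0;0 0 0.08 0"

```text
time_s: 10.45
eef_pos: [0.4796, 0.0408, 0.121]
tool_rot: [3.137, -0.004, 1.456]
wrist_force: [-1.5, 5.3, 9.5]
finger_gap: -0.0001
gripper_force: 4.8
```

```bash
python3 look.py
```

```text
t 10.45 z 0.12097238948361161 theta 0.2613 F [-1.5  5.3  9.5]
scene block 584 [198.7 216.7] (np.float64(15.1), np.float64(-91.0))
scene cup 205 [234.6 235.9] (np.float64(59.5), np.float64(1.0))
top block 446 [347.1 199.6] (np.float64(-2.6), np.float64(-89.0))
top cup 81 [322.  175.7] (np.float64(66.5), np.float64(-4.3))
```

Request:
send_rows:
  rows: "0 0 0.03 0;0 0 0.05 0;0 0 0.07 0;0 0 0.08 0;0 0 0.08 0;0 0 0.08 0;0 0 0.08 0;0 0 0.08 0"

```text
time_s: 11.35
eef_pos: [0.4796, 0.0408, 0.119]
tool_rot: [3.137, -0.004, 1.456]
wrist_force: [-0.4, 6.2, 9.1]
finger_gap: -0.0001
gripper_force: 4.8
```

```bash
python3 look.py
```

```text
t 11.35 z 0.11898560208842898 theta 0.2792 F [-0.4  6.2  9.1]
scene block 583 [198.9 216.3] (np.float64(15.3), np.float64(-91.4))
scene cup 206 [234.7 236. ] (np.float64(59.9), np.float64(1.0))
top block 448 [346.8 199.5] (np.float64(-2.7), np.float64(-88.9))
top cup 80 [321.9 175.7] (np.float64(66.5), np.float64(-4.2))
```

Request:
send_rows:
  rows: "0 0 0.03 0;0 0 0.05 0;0 0 0.07 0;0 0 0.08 0;0 0 0.08 0;0 0 0.08 0;0 0 0.08 0;0 0 0.08 0"

```text
time_s: 12.25
eef_pos: [0.4796, 0.0408, 0.117]
tool_rot: [3.137, -0.004, 1.456]
wrist_force: [-1.5, 4.6, 9.8]
finger_gap: 0.0002
gripper_force: 4.8
```

```bash
python3 look.py
```

```text
t 12.25 z 0.11696084657836478 theta 0.2975 F [-1.5  4.6  9.8]
scene block 587 [199.1 215.8] (np.float64(15.1), np.float64(-91.8))
scene cup 203 [234.8 235.9] (np.float64(59.5), np.float64(1.1))
top block 447 [346.6 199.3] (np.float64(-2.5), np.float64(-89.2))
top cup 81 [321.8 175.8] (np.float64(66.1), np.float64(-4.2))
```

Request:
send_rows:
  rows: "0 0 0.03 0;0 0 0.05 0;0 0 0.07 0;0 0 0.08 0;0 0 0.08 0;0 0 0.08 0;0 0 0.08 0;0 0 0.08 0"

```text
time_s: 13.15
eef_pos: [0.4796, 0.0407, 0.115]
tool_rot: [3.137, -0.004, 1.456]
wrist_force: [-0.9, 6.0, 10.3]
finger_gap: 0.0
gripper_force: 4.9
```

```bash
python3 look.py
```

```text
t 13.15 z 0.11499922211656506 theta 0.3153 F [-0.9  6.  10.3]
scene block 588 [199.4 215.4] (np.float64(15.3), np.float64(-91.9))
scene cup 205 [234.9 235.9] (np.float64(59.4), np.float64(1.1))
top block 446 [346.4 199.3] (np.float64(-2.8), np.float64(-89.5))
top cup 79 [321.5 175.6] (np.float64(66.7), np.float64(-3.5))
```

Request:
send_rows:
  rows: "0 0 0.03 0;0 0 0.05 0;0 0 0.07 0;0 0 0.08 0;0 0 0.08 0;0 0 0.08 0;0 0 0.08 0;0 0 0.08 0"

```text
time_s: 14.05
eef_pos: [0.4796, 0.0406, 0.113]
tool_rot: [3.137, -0.003, 1.456]
wrist_force: [-1.7, 4.7, 10.1]
finger_gap: -0.0
gripper_force: 4.9
```

```bash
python3 look.py
```

```text
t 14.05 z 0.11299223571000529 theta 0.3336 F [-1.7  4.7 10.1]
scene block 592 [199.7 215. ] (np.float64(15.5), np.float64(-92.2))
scene cup 202 [235.  235.9] (np.float64(59.4), np.float64(1.2))
top block 447 [346.2 199.2] (np.float64(-2.8), np.float64(-89.8))
top cup 81 [321.5 175.5] (np.float64(67.0), np.float64(-3.7))
```

Request:
send_rows:
  rows: "0 0 0.03 0;0 0 0.05 0;0 0 0.07 0;0 0 0.08 0;0 0 0.08 0;0 0 0.08 0;0 0 0.08 0;0 0 0.08 0"

```text
time_s: 14.95
eef_pos: [0.4796, 0.0405, 0.111]
tool_rot: [3.137, -0.003, 1.456]
wrist_force: [-1.8, 5.0, 10.2]
finger_gap: 0.0001
gripper_force: 5.0
```

```bash
python3 look.py
```

```text
t 14.95 z 0.11100020974951391 theta 0.3517 F [-1.8  5.  10.2]
scene block 592 [199.9 214.6] (np.float64(15.8), np.float64(-92.7))
scene cup 202 [235.2 236. ] (np.float64(59.7), np.float64(1.5))
top block 454 [346.  199.1] (np.float64(-2.9), np.float64(-90.2))
top cup 81 [321.3 175.7] (np.float64(66.3), np.float64(-3.4))
```

Request:
send_rows:
  rows: "0 0 0.03 0;0 0 0.05 0;0 0 0.07 0;0 0 0.08 0;0 0 0.08 0;0 0 0.08 0;0 0 0.08 0;0 0 0.08 0"

```text
time_s: 15.85
eef_pos: [0.4796, 0.0403, 0.109]
tool_rot: [3.137, -0.003, 1.456]
wrist_force: [-1.4, 3.3, 9.8]
finger_gap: -0.0001
gripper_force: 4.8
```

```bash
python3 look.py
```

```text
t 15.85 z 0.10896752501773824 theta 0.3703 F [-1.4  3.3  9.8]
scene block 585 [207.9 215. ] (np.float64(15.8), np.float64(-72.9))
scene cup 203 [235.3 236. ] (np.float64(59.6), np.float64(1.5))
top block 440 [337.3 198.2] (np.float64(-2.4), np.float64(-65.9))
top cup 79 [321.  175.6] (np.float64(66.5), np.float64(-2.7))
```

The block has started to glide, so I hold here.

Request:
send_rows:
  rows: "0 0 0 0;0 0 0 0;0 0 0 0;0 0 0 0;0 0 0 0"

```text
time_s: 16.45
eef_pos: [0.4796, 0.0403, 0.1086]
tool_rot: [3.138, -0.003, 1.456]
wrist_force: [-0.4, 3.5, 8.3]
finger_gap: 0.0002
gripper_force: 3.9
```

```bash
python3 look.py
```

```text
t 16.45 z 0.10858598274102974 theta 0.3738 F [-0.4  3.5  8.3]
scene block 493 [237.9 218. ] (np.float64(14.3), np.float64(8.9))
scene cup 209 [235.3 235.8] (np.float64(58.9), np.float64(1.6))
top block 233 [310.6 193.5] (np.float64(5.7), np.float64(15.1))
top cup 80 [321.  175.6] (np.float64(66.5), np.float64(-2.7))
```

Request:
send_rows:
  rows: "0 0 0 0;0 0 0 0;0 0 0 0;0 0 0 0;0 0 0 0;0 0 0 0;0 0 0 0;0 0 0 0;0 0 0 0;0 0 0 0;0 0 0 0;0 0 0 0"

```text
time_s: 17.75
eef_pos: [0.4795, 0.04, 0.1081]
tool_rot: [3.138, -0.002, 1.456]
wrist_force: [-0.2, 2.9, 6.8]
finger_gap: -0.0002
gripper_force: 3.1
```

```bash
python3 look.py
python3 - <<'E'
from h import *
c=robot.read_camera("scene"); cv2.imwrite("pics/s2.png",cv2.resize(c["pixels"][130:270,160:350,::-1],None,fx=4,fy=4,interpolation=2))
E
```

```text
t 17.75 z 0.10814518869904882 theta 0.3779 F [-0.2  2.9  6.8]
scene block 489 [261.3 221.2] (np.float64(15.9), np.float64(76.4))
scene cup 203 [235.5 236. ] (np.float64(59.5), np.float64(2.0))
top block 180 [288.7 189. ] (np.float64(14.8), np.float64(85.1))
top cup 80 [320.9 175.4] (np.float64(67.1), np.float64(-2.4))
```

View pics/s2.png

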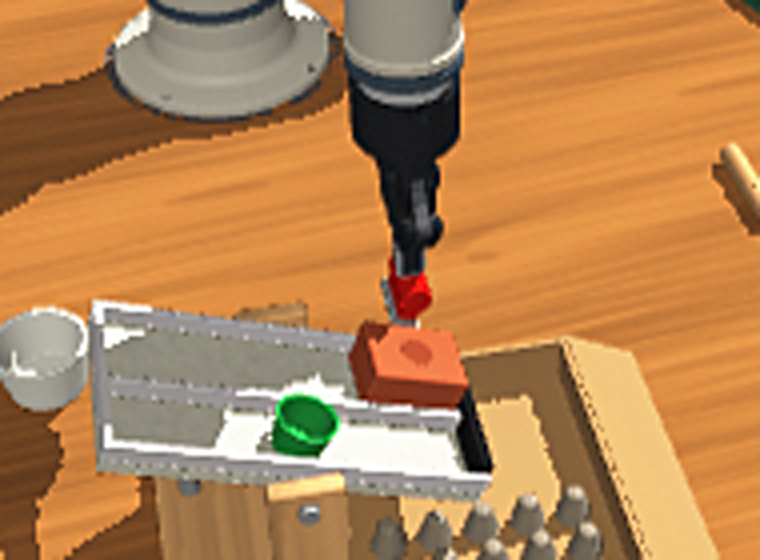

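The block rests against the stop (crop 415,365), and the cup is in its place (305,425). I hold briefly, then ease up.

Request:
send_rows:
  rows: "0 0 0 0;0 0 0 0;0 0 0 0;0 0 -0.03 0;0 0 -0.07 0;0 0 -0.12 0;0 0 -0.17 0;0 0 -0.22 0;0 0 -0.27 0;0 0 -0.32 0;0 0 -0.37 0;0 0 -0.42 0"

```text
time_s: 19.1
eef_pos: [0.4795, 0.0401, 0.1186]
tool_rot: [3.138, -0.002, 1.456]
wrist_force: [1.5, 3.9, 4.9]
finger_gap: 0.0002
gripper_force: 2.8
```

Request:
send_rows:
  rows: "0 0 -0.05 0;0 0 -0.1 0;0 0 -0.15 0;0 0 -0.2 0;0 0 -0.25 0;0 0 -0.3 0;0 0 -0.35 0;0 0 -0.4 0;0 0 -0.45 0;0 0 -0.5 0;0 0 -0.55 0;0 0 -0.6 0"

```text
time_s: 20.3
eef_pos: [0.479, 0.0392, 0.1324]
tool_rot: [3.14, -0.0, 1.455]
wrist_force: [3.5, 1.2, 4.2]
finger_gap: 0.0001
gripper_force: 2.3
```

```bash
python3 look.py
```

```text
t 20.3 z 0.1323555121636108 theta 0.159 F [3.5 1.2 4.2]
scene block 516 [261.6 216.3] (np.float64(14.5), np.float64(81.1))
scene cup 210 [234.1 235.8] (np.float64(59.2), np.float64(1.0))
top block 175 [288.7 187.5] (np.float64(15.7), np.float64(88.7))
top cup 81 [322.6 175.4] (np.float64(67.7), np.float64(-4.5))
```

Request:
send_rows:
  rows: "0 0 -0.04 0;0 0 -0.09 0;0 0 -0.14 0;0 0 -0.19 0;0 0 -0.24 0;0 0 -0.29 0;0 0 -0.34 0;0 0 -0.39 0;0 0 -0.44 0;0 0 -0.48 0;0 0 -0.52 0;0 0 -0.55 0"

```text
time_s: 21.6
eef_pos: [0.4783, 0.0392, 0.1455]
tool_rot: [-3.141, -0.0, 1.455]
wrist_force: [-1.5, -1.6, 2.5]
finger_gap: -0.0001
gripper_force: 1.6
```

Request:
send_rows:
  rows: "0 0 -0.03 0;0 0 -0.06 0;0 0 -0.09 0;0 0 -0.12 0;0 0 -0.15 0;0 0 -0.18 0;0 0 -0.21 0;0 0 -0.24 0;0 0 -0.27 0;0 0 -0.3 0;0 0 -0.33 0;0 0 -0.36 0"

```text
time_s: 22.8
eef_pos: [0.4784, 0.0392, 0.1545]
tool_rot: [-3.141, -0.0, 1.455]
wrist_force: [-0.9, 0.1, 0.6]
finger_gap: 0.0
gripper_force: 0.0
```

```bash
python3 look.py
```

```text
t 22.8 z 0.15452794509516748 theta -0.0413 F [-0.9  0.1  0.6]
scene block 526 [261.1 213. ] (np.float64(18.4), np.float64(85.5))
scene cup 217 [233.2 235.8] (np.float64(59.0), np.float64(1.3))
top block 147 [289.4 186.2] (np.float64(16.4), np.float64(93.6))
top cup 67 [324.2 175. ] (np.float64(69.8), np.float64(-6.6))
```

Contact is released. Lifting away.

Request:
send_rows:
  rows: "0 0 -0.3 0;0 0 -0.8 0;0 0 -1.4 0;0 0 -2 0;0 0 -2.6 0;0 0 -3 0;0 0 -3.2 0;0 0 -3.2 0;0 0 -3.2 0;0 0 -3.2 0"

```text
time_s: 23.9
eef_pos: [0.4782, 0.0392, 0.2336]
tool_rot: [-3.14, 0.0, 1.455]
wrist_force: [-0.1, 0.3, 0.5]
finger_gap: 0.0002
gripper_force: 0.0
```

```bash
python3 look.py
python3 - <<'E'
from h import *
c=robot.read_camera("scene"); cv2.imwrite("pics/s3.png",cv2.resize(c["pixels"][130:270,160:350,::-1],None,fx=4,fy=4,interpolation=2))
E
```

```text
Traceback (most recent call last):
  File "look.py", line 4, in <module>
    th=brentq(lambda t:.132-.11*np.sin(t)+.018*np.cos(t)-z,-.1,.7)
ValueError: f(a) and f(b) must have different signs
```

View pics/s3.png

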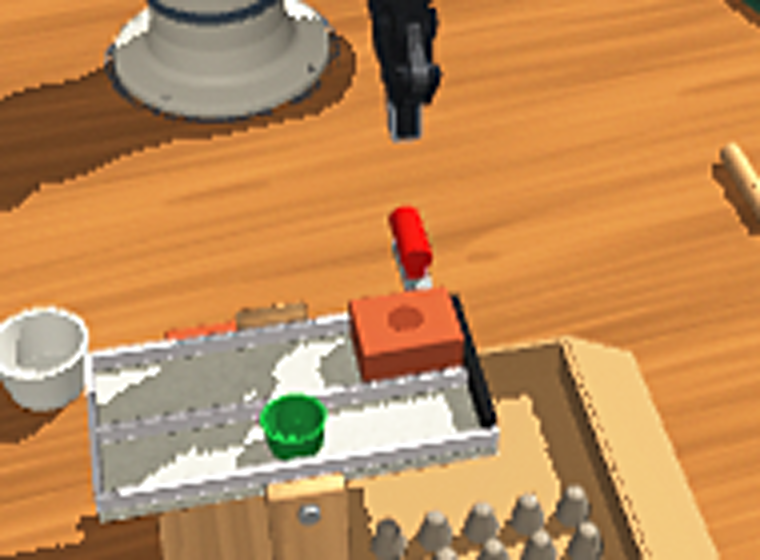

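The board is level, with the block flat against the stop at crop (408,330). The cup is at its original pixel (293,425), and the hand is clear at (405,130).

```bash
python3 -c "
from cell import robot
print(robot.finish_job())"
```

```text
the job is handed in; nothing more can be done
None
```

I handed the job in at about 24 s; hand-in gave no verdict. The block glided to the black stop with the board held at about 0.37 rad, the cup stayed in place, and the board was eased back to level with the hand clear.

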